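# Load a ring jig through the laser marker's spring flap

### The arm

A 7-joint arm with a two-finger parallel gripper is mounted at the origin on the work surface. World frame = base frame: x ahead of the robot, y to its left, z up, the work surface at z = 0. Lengths are in m, angles in rad, forces in N, time in s.
With the tool pointing down it reaches from about 0.4 to 0.85 m from the base axis. Payload 4.5 kg.
Tool frame: the origin (TCP) lies midway between the tips of the shut fingers; the grasp point (between the pads) lies 19 mm behind it; z points along the fingers, y is the line along which they close (so a half turn about z gives the same grasp; the last joint's range is limited). The gripper opens to 88 mm and grips with 3 to 60 N. Pads are 18 mm wide; open, the fingers measure 123 mm over their backs; the gripper's body (75 mm by 187 mm) begins 45 mm behind the grasp point.
Start: joints at [1.316, 0.689, -0.195, 1.565, 0.157, 0.902, -0.215], TCP at [0.178, -0.599, 0.239] pointing down, gripper open.
Joint ranges: [-3.01, 3.01], [-0.46, 2.08], [-1.47, 1.51], [0.13, 2.56], [-1, 4.14], [0.04, 2.09], [-2.66, 2.66]. Speed limits (rad/s): [2.57, 2.57, 3.14, 3.14, 3.14, 3.14, 3.14].

### API

Orientations are given as a unit quaternion [x, y, z, w].
In Python, from plant import r gives the robot as it stands.
- The arm moves only by the tool carry_out, never from a script. Its argument "plan" is a list of rows, each an object with "rot": the turn, a rotation vector about the tool's x, y, z in rad, a list of three; "xyz": the shift along the tool's x, y, z in m, a list of three; "grip": the closure in counts, from 0 (fully open) to 255 (shut). In form: [{"rot": [wx, wy, wz], "xyz": [dx, dy, dz], "grip": grip}, ...]. A call has 1 to 8 rows; each row is the pose to reach, as a shift and turn from the pose commanded when the call began, along the tool's axes at that moment; what a row does not reach only later rows make up. A row lasts 1/12 s, in which the tool goes at most 41.7 mm and 7.16 degrees, less where a joint would pass 70% of its speed; a pose out of reach is approached as far as the arm can. A call with a gripper value outside its range is refused whole. The fingers move at their own pace and stop on an object; "squeeze" is the grip in N (left out, the last holds). Time passes only in rows, so rows that repeat a pose let the fingers close. It gives the time, the measured TCP pose, the force, the opening and the grip force at its end, in the units of the state.
- r.get_state(): the state, without advancing time (a new reading comes with each control period).
- r.snapshot(name): name is "scene" or "top"; returns the picture (420x560x3 uint8, red, green, blue); there is no depth.
- r.camera_params(name): a dict with "fx", "fy", "cx", "cy" (pixels), "distortion" ([k1, k2, p1, p2, k3] as OpenCV has them; the pictures are not rectified), "position" and "attitude" of the camera in the world. Camera axes: x right, y down, z forward; pixel columns grow to the right and rows downward; lengths in m; the calibration is good to about 2 mm. A picture is of the moment at which its call begins. camera_params takes no time and is no camera call.
- r.finish_job(): hands the job in; it is judged then, once.
The state is a dict: "clock": time; "q": joint angles; "qd": joint speeds; "joint_torque": joint torques, N m; "tool_pos": TCP position; "eef_rot": TCP orientation; "contact_force": force on the tool from outside, world axes, zero at the start; "moment": the same for the moment, N m; "opening": opening from 0.0 (shut) to 1.0 (fully open); "finger_force": force on a finger pad.
Only numpy, scipy, OpenCV 4.12 (cv2) and the standard library are available. Lean on these libraries where they do the work, as an engineer would, in place of code of your own. Each camera call takes 0.05 s, during which the arm holds its last target. There are 200 camera calls.

### The job

Load the signet ring for marking: stand the jig that holds the gold ring on the laser marker's loading deck, between the guide rails with its ramped nose towards the orange flap, then push it through the spring flap with the push stick until it sits fully home against the depth stop inside. Press it home gently, without ramming the stop or leaning on the machine. Draw the stick back out so that the flap shuts behind the jig, lay the stick down on the bench top, and leave the empty jig and everything else where it is.

Things in the scene. Friction and masses are not known exactly. Their poses are not given: they have to be found in the camera images.
- jig: The jig to load, holding a gold signet ring: a sled 70 mm long (x), 50 wide (y), 32 high, about 0.25 kg. Dark base plate 70 x 50 x 8 mm with two upright aluminium cheeks along its whole length, 44 mm wide over their outer faces: grip across these from above; the ring between stays below their top. The ramped end is the nose. Origin: centre of the underside; x to the nose, z up.
- jig_nose (a point): Tip of the jig's nose on its underside, x = +35 mm in the jig's frame. The cheeks ramp down from 32 mm high at x = -5 mm to 10 mm here. Behind that they are level to the tail: grip there.
- jig_tail (a point): Middle of the jig's tail face, x = -35 mm, 16 mm above its underside: a flat upright end, 44 mm wide with the cheeks and 30 mm high, for the stick to push on.
- spare_jig: The same jig with no ring in its clamp; it stays where it is.
- stick: Wooden push stick standing on edge on the bench, 175 mm long (x), 0.12 kg. Blade from x = -22 mm to the front end at x = +87 mm: 14 mm wide, 28 mm high, with a white plastic foot, 30 mm wide and as high, on its last 12 mm. Handle from x = -87 to -22 mm: 20 mm wide, 50 mm high. Origin: middle of the flat underside; x to the front end, z up.
- stick_grip (a point): Middle of the stick's handle, 30 mm above the stick's underside, 142 mm behind its front end; grip it across, from above.
- stick_front (a point): Middle of the stick's front face, 14 mm above the stick's underside.
- laser: Laser marking machine, fixed. Origin on the bench top below its orange flap; x points into the machine, y left seen along x. Loading deck: flat, grey, 40 mm above the bench, x = -130 to 0 mm, 120 mm wide. Port round the flap: 120 mm wide, 115 mm high above the bench. From x = 50 to 330 mm the housing is 260 mm wide and 210 mm high.
- rails (a point): Point on the deck midway between the two guide rails, x = -97 mm, 40 mm above the bench. The rails are steel, 10 mm high, 8 mm thick, 55 mm apart inside, straight and parallel to the laser's x from here on into the tunnel; from here back to x = -130 mm they flare outwards.
- gate (a point): Middle of the sill: deck surface below the shut flap (laser x = 4 mm, 40 mm above the bench). The opening is 72 mm wide, 53 mm high. Behind it a closed tunnel of the same floor level holds a rigid depth stop, out of sight, left anywhere from 116 to 146 mm past this point, so a jig that is home has its tail 46 to 76 mm past it. A press of over 20 N damages the stop.
- flap (a joint): Angle of the flap in rad: 0 shut, 1.5 fully swung inwards and up; it opens only inwards. Hinged along its top, 51 mm above the deck; 66 mm wide, 48 mm long. Its spring (0.04 N m shut, 0.13 open) and the jig's friction make the push take a few newtons, with peaks of about 10. It rests on what is below it and falls shut when nothing is; a home jig is clear of it.
- graver_a: Graver with a round brown wooden handle, 135 mm long, lying on the bench; bystander.
- graver_b: Graver with a light wooden handle, 135 mm long, lying on the bench; bystander.
- gem_tray: Shallow aluminium tray of stones, 110 x 75 x 18 mm; bystander.
- bell_stand: Black bell-shaped stand, 62 mm across, 72 mm high; bystander.
- ring_clamp: Wooden hand clamp, about 125 mm long, 26 mm wide, 24 mm high, lying; bystander.
- polish_jar: Amber glass jar with a steel lid, 54 mm across, 55 mm high; bystander.
Things that resemble listed ones, but are neither listed nor needed, are in the scene too. Leave any black or green look-alike of the stick alone.

How it is judged:
By the outcome, as a careful person would: the job done as asked, in the order asked, and still so for the second after the job is handed in, with the robot touching nothing.
It also fails if it takes over 67 s, if anything falls off the work surface, if the arm or the gripper's body presses on something with over 40 N, if the wrist force passes 120 N, or if a joint passes its speed limit or range.

## Working session

There is one attempt and no reset: what is moved stays moved. The work goes in short steps, Python scripts to look and compute and a tool call to move; the robot and the scene stay as the last step left them, time stands still between calls to the robot, and variables do not carry over. Pictures are saved under pics/ and viewed, at most 10 in all, crops included, and the job is handed in when it is done.

Besides the shell and the picture viewer there is one more tool, called after ">>>" as name(argument=value, ...), one argument or row to a line, values as JSON. carry_out: Moves the arm, as the interface text tells. Its arguments: {"type":"object","properties":{"plan":{"type":"array"},"squeeze":{"type":"number"}},"required":["plan"]}

```bash
mkdir -p pics; ls
python3 - <<'E'
from plant import r
import cv2
for n in("scene","top"):
    im=r.snapshot(n); cv2.imwrite(f"pics/{n}0.png",im[:,:,::-1]); print(n,r.camera_params(n))
s=r.get_state(); print(s)
E
```

```text
pics
scene {'fx': 405.6991607618203, 'fy': 405.6991607618203, 'cx': 282.5406842961175, 'cy': 210.87509170497293, 'distortion': array([-0.01967073,  0.        ,  0.        ,  0.        ,  0.        ]), 'position': array([1.20716328, 0.75069315, 0.77028642]), 'attitude': array([ 0.34002396,  0.81220566, -0.43650681, -0.18484446])}
top {'fx': 455.8513466752251, 'fy': 455.8513466752251, 'cx': 270.83646819613614, 'cy': 211.64237137623016, 'distortion': array([0.03152014, 0.        , 0.        , 0.        , 0.        ]), 'position': array([0.42340053, 0.04788526, 1.31127881]), 'attitude': array([ 0.71722056, -0.69631832,  0.0259834 , -0.00776721])}
{'clock': 0.1, 'q': array([ 1.31578067,  0.68987677, -0.19454477,  1.56620922,  0.15732374,
        0.90251919, -0.21511714]), 'qd': array([-5.76280440e-04,  5.66628577e-04,  9.55318980e-04, -2.87176143e-03,
       -3.33280811e-05, -4.60392716e-04,  3.30446207e-04]), 'joint_torque': array([-2.94854879e-03, -5.28504467e+01, -1.27112679e+00, -1.53838134e+01,
       -5.24470035e-02,  2.02033181e-03,  3.89435274e-05]), 'tool_pos': array([ 0.17781719, -0.59859129,  0.23801365]), 'eef_rot': array([ 9.89584556e-01,  1.43950521e-01, -1.77877156e-04, -7.89007201e-04]), 'contact_force': array([-0.03367796,  0.17461997, -1.02956206]), 'moment': array([-0.05504646, -0.02367629,  0.02524462]), 'finger_force': 0.0, 'opening': 1.0006032923091042}
```

View pics/top0.png

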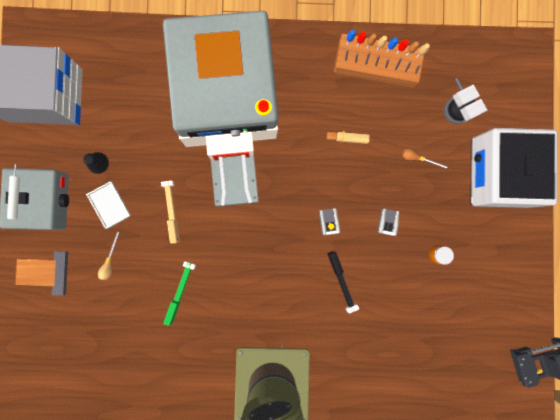

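View pics/scene0.png

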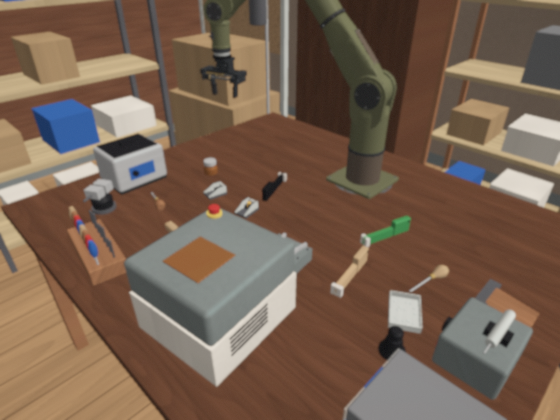

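Top view: the jig with the gold ring is at (330,222) and the empty spare at (389,222). The wooden stick is at (170,212) with its white foot at (167,184). The laser deck is at (235,178), with the flap towards the top of the image.
Candidates for each:
- Jig: (330,222) has the gold ring, (389,222) is empty. I choose (330,222).
- Stick: wood (170,212), green (180,293), black (343,282), and the wooden ring clamp (348,138). I choose (170,212).

I'll check these choices in one close crop.

```bash
cat > h.py <<'E'
import numpy as np, cv2
from plant import r
from scipy.spatial.transform import Rotation as R
def cast(n,px,z):
    c=r.camera_params(n); K=np.array([[c['fx'],0,c['cx']],[0,c['fy'],c['cy']],[0,0,1]])
    u=cv2.undistortPoints(np.array(px,float).reshape(-1,1,2),K,c['distortion']).reshape(-1,2)
    d=R.from_quat(c['attitude']).apply(np.c_[u,np.ones(len(u))]); p=c['position']
    return p+d*((z-p[2])/d[:,2])[:,None]
def proj(n,X):
    c=r.camera_params(n); K=np.array([[c['fx'],0,c['cx']],[0,c['fy'],c['cy']],[0,0,1]])
    Rw=R.from_quat(c['attitude']).inv(); t=Rw.apply(-c['position'])
    return cv2.projectPoints(np.array(X,float).reshape(-1,1,3),Rw.as_rotvec(),t,K,c['distortion'])[0].reshape(-1,2)
E
python3 - <<'E'
from h import *
im=cv2.imread("pics/top0.png")
a=cv2.resize(im[195:245,305:410],None,fx=7,fy=7,interpolation=cv2.INTER_CUBIC)[:, :735]
b=cv2.resize(im[120:250,155:295],None,fx=5,fy=5,interpolation=cv2.INTER_CUBIC)
cv2.imwrite("pics/cA.png",a)
b=cv2.resize(im[120:250,155:295],None,fx=4.5,fy=4.5,interpolation=cv2.INTER_CUBIC); cv2.imwrite("pics/cB.png",b)
print(proj("top",[[0,0,0],[.6,0,0],[.5,.2,0]]))
E
```

```text
[[271.159193   384.20928898]
 [277.1512962  172.64407208]
 [206.56583862 205.01999027]]
```

View pics/cA.png

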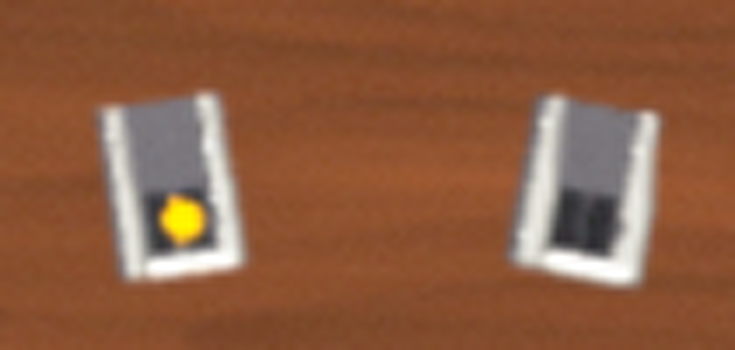

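View pics/cB.png

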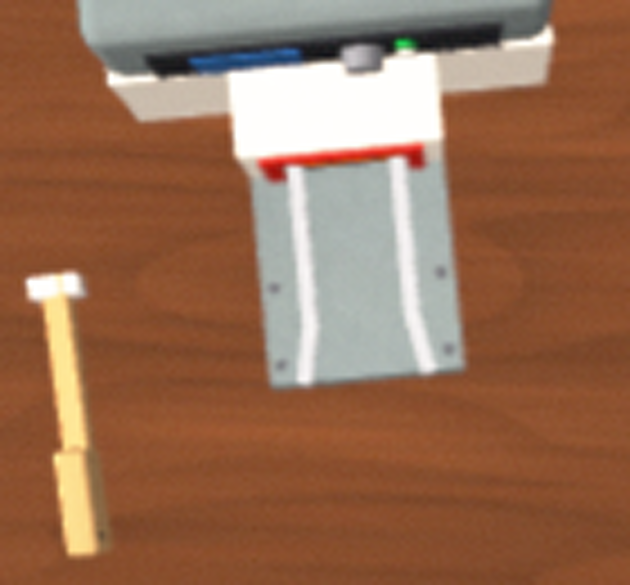

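The crops confirm it. The gold-ring jig has its ring at about (331,227), its closed white tail at the lower end (331,233) and its nose up at (327,210). The wooden stick with the white foot is at the lower left. The rails straighten at about px (223,192) and (246,189), and the flap lies under the port at the red edge.

```bash
cat >> h.py <<'E'
def blob(mask,x0,y0,x1,y1):
    m=np.zeros_like(mask); m[y0:y1,x0:x1]=mask[y0:y1,x0:x1]
    n,l,st,_=cv2.connectedComponentsWithStats(m); k=1+np.argmax(st[1:,4])
    return (l==k).astype(np.uint8)
def line(m):  # centre rows: fit col = a*row+b
    ys,xs=np.nonzero(m); rows=np.unique(ys); c=np.array([xs[ys==y].mean() for y in rows]); return rows,c
E
python3 - <<'E'
from h import *
im=cv2.imread("pics/top0.png"); hsv=cv2.cvtColor(im,cv2.COLOR_BGR2HSV); H,S,V=cv2.split(hsv)
ns=((S<70)&(V>70)).astype(np.uint8)
# jig silhouettes (cheeks/base)
for nm,b in(("jig",(312,200,350,245)),("spare",(370,200,408,245))):
    m=blob(((S<90)|((H>20)&(H<35)&(V>200))).astype(np.uint8),*b); q=cv2.minAreaRect(cv2.findContours(m,0,1)[0][0]); print(nm,q,m.sum(), cast("top",[q[0]],.02)); 
    bx=cv2.boxPoints(q); print(bx.round(1).tolist(), cast("top",bx,.025).round(4).tolist())
# stick
y=((H>12)&(H<30)&(S>70)&(V>170)).astype(np.uint8); m=blob(y,150,175,190,250); rows,c=line(m)
ws=[int(m[k].sum()) for k in rows]; print("stick rows",rows[0],rows[-1],ws)
w=((S<60)&(V>190)).astype(np.uint8); f=blob(w,150,175,190,200); ys,xs=np.nonzero(f); print("foot",xs.min(),xs.max(),ys.min(),ys.max(),xs.mean(),ys.mean())
print("c",c.round(1).tolist())
# deck
d=blob(((S<75)&(V>100)).astype(np.uint8),200,155,270,215); rows,c=line(d)
for k in (165,170,180,190,198,200,202,204,205,206): 
    xs=np.nonzero(d[k])[0]; print(k,xs.min() if len(xs) else 0,xs.max() if len(xs) else 0, end=';')
# bright rails
print()
for k in range(162,206,4):
    g=V[k,205:265].astype(int); print(k,np.nonzero(g>200)[0]+205)
E
```

```text
jig ((328.9884033203125, 221.42483520507812), (25.62163543701172, 18.3989200592041), 81.25383758544922) 446 [[ 0.46275787 -0.15056071  0.02      ]]
[[317.8999938964844, 210.1999969482422], [336.1000061035156, 207.39999389648438], [340.0, 232.6999969482422], [321.79998779296875, 235.5]] [[0.4936, -0.1177, 0.025], [0.5031, -0.1692, 0.025], [0.4317, -0.1818, 0.025], [0.4223, -0.1305, 0.025]]
spare ((388.5000305175781, 222.0), (19.94572639465332, 25.043964385986328), 10.30484676361084) 485 [[ 0.46619555 -0.32033803  0.02      ]]
[[376.3999938964844, 232.5], [380.8999938964844, 207.89999389648438], [400.6000061035156, 211.5], [396.1000061035156, 236.10000610351562]] [[0.4352, -0.2852, 0.025], [0.5054, -0.2967, 0.025], [0.497, -0.3527, 0.025], [0.4267, -0.3411, 0.025]]
stick rows 185 243 [2, 6, 7, 7, 6, 6, 6, 6, 6, 6, 7, 6, 6, 6, 6, 6, 7, 7, 7, 7, 6, 6, 6, 7, 7, 7, 7, 6, 6, 6, 7, 7, 7, 7, 7, 7, 7, 7, 7, 8, 8, 8, 8, 7, 7, 7, 7, 8, 8, 8, 7, 7, 7, 7, 8, 8, 8, 7, 6]
foot 161 172 181 186 166.54545454545453 183.23636363636365
c [168.5, 167.5, 167.0, 167.0, 167.5, 167.5, 167.5, 167.5, 167.5, 167.
[... 176 characters left out ...]
, 170.0, 170.0, 170.0, 170.0, 170.5, 170.5, 170.5, 170.5, 171.0, 171.0, 171.0, 171.0, 171.5, 171.5, 171.5, 172.0, 172.0, 172.0, 172.0, 172.5, 172.5, 172.5, 173.0, 172.5]
165 211 254;170 212 254;180 213 255;190 214 256;198 214 257;200 214 257;202 215 257;204 215 238;205 215 228;206 216 217;
162 [219 220 221 222 242 243 244 245]
166 [219 220 221 222 242 243 244 245]
170 [220 221 222 223 243 244 245 246]
174 [220 221 222 223 243 244 245 246]
178 [221 222 223 224 243 244 245 246]
182 [221 222 223 224 244 245 246 247]
186 [221 222 223 224 244 245 246 247]
190 [222 223 224 225 245 246 247 248]
194 [222 223 224 225 246 247 248 249]
198 [221 222 223 224 247 248 249 250]
202 [221 222 223 224 249 250]
```

```bash
cat >> h.py <<'E'
def go(p,yaw,px=None):
    """shift and turn, in the tool's axes, from measured pose to tool-down pose p with tool x at yaw"""
    s=r.get_state(); Rt=R.from_quat(s['eef_rot']); T=R.from_euler('z',yaw)*R.from_euler('x',np.pi)
    rel=(Rt.inv()*T).as_rotvec()
    print("t",round(s['clock'],2),"pos",s['tool_pos'].round(4),"yaw",round(float(np.arctan2(*Rt.as_matrix()[[1,0],0])),4),"F",s['contact_force'].round(1),"open",round(s['opening'],3),
      "xyz",Rt.inv().apply(np.array(p)-s['tool_pos']).round(4),"rot",rel.round(4))
E
python3 - <<'E'
from h import *
rl=[];
for row,a,b in((162,220.5,243.5),(170,221.5,244.5),(178,222.5,244.5),(186,222.5,245.5),(190,223.5,246.5)): rl.append([(a+b)/2,row])
P=cast("top",rl,.05); k=np.polyfit(P[:,0],P[:,1],1); yaw=np.arctan(k[0]); print("laser yaw",yaw)
c=cast("top",[[215.7,206],[257.5,202.8]],.04); print("deck front",c, np.linalg.norm(c[0]-c[1]), "yaw",np.arctan2(c[0,0]-c[1,0],-(c[0,1]-c[1,1])))
print("rail mid at",[ (x,np.polyval(k,x)) for x in (.5,.6,.7)])
s=cast("top",[[167.3,188],[171,218]],.028); print("stick blade",s,"yaw",np.arctan2(*(s[0]-s[1])[[1,0]]))
f=cast("top",[[166.5,180.5]],.028); h=cast("top",[[170.2,221],[172.7,242]],.05); print("front",f,"handle",h,"yaw",np.arctan2(*(h[0]-h[1])[[1,0]]))
print("tail",cast("top",[[331.,234.1]],.03),"nose",cast("top",[[327.2,208.8]],.01),"ring",cast("top",[[330.6,226.7]],.03))
go([.44,-.155,.12],.178)
E
```

```text
laser yaw 0.1267666463841444
deck front [[0.49570872 0.1699575  0.04      ]
 [0.50821527 0.05396382 0.04      ]] 0.11666596030799092 yaw -3.034186674057635
rail mid at [(0.5, np.float64(0.11280496528851346)), (0.6, np.float64(0.12554997301240736)), (0.7, np.float64(0.13829498073630125))]
stick blade [[0.54278363 0.3079592  0.028     ]
 [0.4589734  0.29439385 0.028     ]] yaw 0.16046635274895146
front [[0.56381501 0.31100188 0.028     ]] handle [[0.45005747 0.29202122 0.05      ]
 [0.39270689 0.28292761 0.05      ]] yaw 0.15725251278906502
tail [[ 0.42693032 -0.15550893  0.03      ]] nose [[ 0.49910822 -0.14613087  0.01      ]] ring [[ 0.44772249 -0.15391366  0.03      ]]
t 0.1 pos [ 0.1778 -0.5986  0.238 ] yaw 0.2889 F [-0.   0.2 -1. ] open 1.001 xyz [ 0.3777 -0.3503  0.1185] rot [-0.0016  0.0002  0.1109]
```

>>> carry_out(
  plan=[
    {"rot": [0,0,0.13],"xyz": [0.38,-0.35,0.12],"grip": 0},
    {"rot": [0,0,0.13],"xyz": [0.38,-0.35,0.12],"grip": 0},
    {"rot": [0,0,0.13],"xyz": [0.38,-0.35,0.12],"grip": 0},
    {"rot": [0,0,0.13],"xyz": [0.38,-0.35,0.12],"grip": 0},
    {"rot": [0,0,0.13],"xyz": [0.38,-0.35,0.12],"grip": 0},
    {"rot": [0,0,0.13],"xyz": [0.38,-0.35,0.12],"grip": 0},
    {"rot": [0,0,0.13],"xyz": [0.38,-0.35,0.12],"grip": 0},
    {"rot": [0,0,0.13],"xyz": [0.38,-0.35,0.12],"grip": 0},
  ],
)

```text
clock: 0.77
tool_pos: [0.3448, -0.3186, 0.1629]
eef_rot: [0.997, 0.079, -0.0, -0.0]
contact_force: [0.3, 0.2, 0.3]
opening: 0.996
finger_force: 0.0
```

```bash
python3 -c "
from h import *
go([.443,-.154,.12],.16)"
```

```text
t 0.77 pos [ 0.3448 -0.3186  0.1629] yaw 0.1582 F [0.3 0.2 0.3] open 0.996 xyz [ 0.1229 -0.147   0.0429] rot [-0.0001  0.     -0.0018]
```

>>> carry_out(
  plan=[
    {"rot": [0,0,0],"xyz": [0.12,-0.145,0.04],"grip": 0},
    {"rot": [0,0,0],"xyz": [0.12,-0.145,0.04],"grip": 0},
    {"rot": [0,0,0],"xyz": [0.12,-0.145,0.04],"grip": 0},
    {"rot": [0,0,0],"xyz": [0.12,-0.145,0.04],"grip": 0},
    {"rot": [0,0,0],"xyz": [0.12,-0.145,0.04],"grip": 0},
    {"rot": [0,0,0],"xyz": [0.12,-0.145,0.04],"grip": 0},
    {"rot": [0,0,0],"xyz": [0.12,-0.145,0.04],"grip": 0},
    {"rot": [0,0,0],"xyz": [0.12,-0.145,0.04],"grip": 0},
  ],
)

```text
clock: 1.43
tool_pos: [0.4392, -0.159, 0.1233]
eef_rot: [0.997, 0.079, -0.001, 0.0]
contact_force: [-0.2, -0.5, 0.3]
opening: 1.001
finger_force: 0.0
```

```bash
python3 -c "
from h import *
go([.443,-.154,.0115],.16)
a=r.snapshot('top')[:,:,::-1];b=r.snapshot('scene')[:,:,::-1]
f=lambda m,x,y,s,w,h:cv2.resize(m[y:y+h,x:x+w],None,fx=s,fy=s,interpolation=cv2.INTER_CUBIC)
cv2.imwrite('pics/j1.png',np.hstack([f(a,290,180,4,90,100),f(b,180,130,4,100,100)]))"
```

```text
t 1.43 pos [ 0.4392 -0.159   0.1233] yaw 0.1578 F [-0.2 -0.5  0.3] open 1.001 xyz [ 0.0047 -0.0044  0.1117] rot [ 0.0006  0.0011 -0.0022]
```

View pics/j1.png

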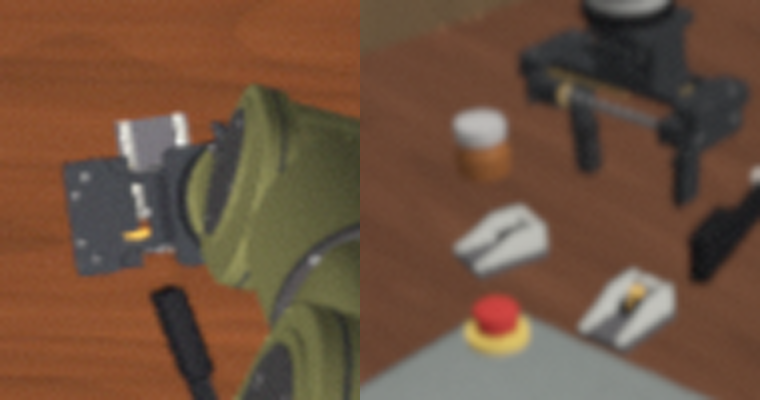

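The jig's nose faces +x, as expected, and the gripper is lined up above the ring jig. The black stick's end is clear of it. I'll descend and grip.

>>> carry_out(
  plan=[
    {"rot": [0,0,0],"xyz": [0.0045,-0.0045,0.04],"grip": 0},
    {"rot": [0,0,0],"xyz": [0.0045,-0.0045,0.075],"grip": 0},
    {"rot": [0,0,0],"xyz": [0.0045,-0.0045,0.1],"grip": 0},
    {"rot": [0,0,0],"xyz": [0.0045,-0.0045,0.112],"grip": 0},
    {"rot": [0,0,0],"xyz": [0.0045,-0.0045,0.112],"grip": 0},
    {"rot": [0,0,0],"xyz": [0.0045,-0.0045,0.112],"grip": 150},
    {"rot": [0,0,0],"xyz": [0.0045,-0.0045,0.112],"grip": 200},
    {"rot": [0,0,0],"xyz": [0.0045,-0.0045,0.112],"grip": 255},
  ],
  squeeze=20,
)

```text
clock: 2.2
tool_pos: [0.4437, -0.1541, 0.012]
eef_rot: [0.997, 0.079, 0.0, 0.0]
contact_force: [0.1, -0.7, -0.9]
opening: 0.796
finger_force: 0.0
```

>>> carry_out(
  plan=[
    {"rot": [0,0,0],"xyz": [0,0,0],"grip": 255},
    {"rot": [0,0,0],"xyz": [0,0,0],"grip": 255},
    {"rot": [0,0,0],"xyz": [0,0,0],"grip": 255},
    {"rot": [0,0,0],"xyz": [0,0,0],"grip": 255},
  ],
)

```text
clock: 2.53
tool_pos: [0.4437, -0.1534, 0.0116]
eef_rot: [0.997, 0.079, 0.0, 0.0]
contact_force: [-0.2, -1.5, 4.4]
opening: 0.497
finger_force: 20.5
```

>>> carry_out(
  plan=[
    {"rot": [0,0,0],"xyz": [0,0,-0.02],"grip": 255},
    {"rot": [0,0,0],"xyz": [0,0,-0.06],"grip": 255},
    {"rot": [0,0,0],"xyz": [0,0,-0.1],"grip": 255},
    {"rot": [0,0,0],"xyz": [0,0,-0.12],"grip": 255},
    {"rot": [0,0,0],"xyz": [0,0,-0.12],"grip": 255},
  ],
)

```text
clock: 2.95
tool_pos: [0.4455, -0.1536, 0.1349]
eef_rot: [0.997, 0.079, 0.003, 0.001]
contact_force: [-0.9, 0.7, -3.0]
opening: 0.493
finger_force: 20.0
```

Run:
```python
from h import *
im=cv2.imread("pics/top0.png"); V=im.max(2).astype(float)
A=[];B=[]
for k in range(160,192):
    for (c0,c1,L) in ((214,231,A),(237,254,B)):
        s=V[k,c0:c1]; w=np.clip(s-np.median(s)-15,0,None); L.append([(w*np.arange(c0,c1)).sum()/w.sum(),k])
a=cast("top",A,.05);b=cast("top",B,.05)
ka=np.polyfit(a[:,0],a[:,1],1);kb=np.polyfit(b[:,0],b[:,1],1)
print(ka,kb,"yaws",np.arctan(ka[0]),np.arctan(kb[0]),"res",np.std(a[:,1]-np.polyval(ka,a[:,0])),np.std(b[:,1]-np.polyval(kb,b[:,0])))
for x in(.5,.57,.65): print(x,np.polyval(ka,x),np.polyval(kb,x),(np.polyval(ka,x)-np.polyval(kb,x))*np.cos(.115))
yaw=(np.arctan(ka[0])+np.arctan(kb[0]))/2; print(yaw)
u=np.array([np.cos(yaw),np.sin(yaw)])
fx=.502; m=np.array([fx,(np.polyval(ka,fx)+np.polyval(kb,fx))/2]); o=m+.13*u; print("laser origin",o)
t=o+(-60-20)*1e-3*u; print("tool target xy",t)
go([t[0],t[1],.13],yaw)
```

```text
[0.12866798 0.08041456] [0.13215251 0.01472873] yaws 0.1279649012561777 0.13139115440699922 res 0.00020239736906315834 0.00025017612896716064
0.5 0.14474854914338764 0.08080498636738448 0.06352120175215017
0.57 0.15375530792322747 0.09005566197408318 0.0632788960485421
0.65 0.16404874652875873 0.10062786266745313 0.0630019752444186
0.12967802783158847
laser origin [0.63090847 0.12984852]
tool target xy [0.55158018 0.11950333]
t 2.95 pos [ 0.4455 -0.1536  0.1349] yaw 0.1584 F [-0.9  0.7 -3. ] open 0.493 xyz [ 0.1477 -0.2529  0.0052] rot [ 0.0026 -0.0067  0.0287]
```

>>> carry_out(
  plan=[
    {"rot": [0,0,0.029],"xyz": [0.148,-0.253,0],"grip": 255},
    {"rot": [0,0,0.029],"xyz": [0.148,-0.253,0],"grip": 255},
    {"rot": [0,0,0.029],"xyz": [0.148,-0.253,0],"grip": 255},
    {"rot": [0,0,0.029],"xyz": [0.148,-0.253,0],"grip": 255},
    {"rot": [0,0,0.029],"xyz": [0.148,-0.253,0],"grip": 255},
    {"rot": [0,0,0.029],"xyz": [0.148,-0.253,0],"grip": 255},
    {"rot": [0,0,0.029],"xyz": [0.148,-0.253,0],"grip": 255},
    {"rot": [0,0,0.029],"xyz": [0.148,-0.253,0],"grip": 255},
  ],
)

```text
clock: 3.62
tool_pos: [0.5517, 0.1328, 0.1299]
eef_rot: [0.997, 0.071, 0.002, -0.004]
contact_force: [0.2, 2.2, -3.2]
opening: 0.499
finger_force: 20.0
```

>>> carry_out(
  plan=[
    {"rot": [0,0,0],"xyz": [0,0,0],"grip": 255},
    {"rot": [0,0,0],"xyz": [0,0,0],"grip": 255},
    {"rot": [0,0,0],"xyz": [0,0,0],"grip": 255},
  ],
)

```text
clock: 3.87
tool_pos: [0.5484, 0.1181, 0.1301]
eef_rot: [0.998, 0.064, -0.002, 0.001]
contact_force: [-0.5, 0.5, -2.9]
opening: 0.501
finger_force: 20.0
```

Run:
```python
from h import *
a=r.snapshot('top')[:,:,::-1];b=r.snapshot('scene')[:,:,::-1]
f=lambda m,x,y,s,w,h:cv2.resize(m[y:y+h,x:x+w],None,fx=s,fy=s,interpolation=cv2.INTER_CUBIC)
cv2.imwrite('pics/top2.png',a);cv2.imwrite('pics/scene2.png',b)
cv2.imwrite('pics/j2.png',np.hstack([f(a,185,130,4,90,110),f(b,240,150,4,110,110)]))
go([.5516,.1195,.0525],.13)
s=r.get_state();Rt=R.from_quat(s['eef_rot']);p=s['tool_pos']
print(proj("top",[p+Rt.apply([x,y,z]) for x,y,z in((55,0,.0),(55,22,0),(55,-22,0)) for x,y,z in[(x/1e3,y/1e3,.0)]]))
```

```text
t 3.97 pos [0.549  0.1181 0.1307] yaw 0.1273 F [ 0.2 -0.7 -4.2] open 0.497 xyz [ 0.0028 -0.0012  0.0782] rot [ 0.0014  0.0018 -0.0027]
[[231.14539367 163.02837123]
 [239.58498091 162.23931822]
 [222.69417849 163.81737235]]
```

View pics/j2.png

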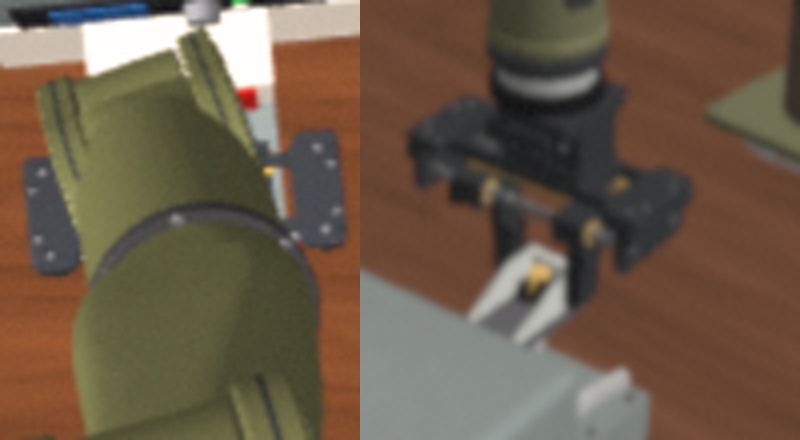

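The arm hides the jig from above. The scene view shows it held level at (375,215), nose towards the machine. I'll lower it and feel for contact with the rails.

>>> carry_out(
  plan=[
    {"rot": [0,0,0],"xyz": [0.003,-0.001,0.02],"grip": 255},
    {"rot": [0,0,0],"xyz": [0.003,-0.001,0.045],"grip": 255},
    {"rot": [0,0,0],"xyz": [0.003,-0.001,0.06],"grip": 255},
    {"rot": [0,0,0],"xyz": [0.003,-0.001,0.066],"grip": 255},
    {"rot": [0,0,0],"xyz": [0.003,-0.001,0.07],"grip": 255},
    {"rot": [0,0,0],"xyz": [0.003,-0.001,0.072],"grip": 255},
    {"rot": [0,0,0],"xyz": [0.003,-0.001,0.072],"grip": 255},
  ],
)

```text
clock: 4.55
tool_pos: [0.5529, 0.1213, 0.0597]
eef_rot: [0.998, 0.065, 0.0, 0.0]
contact_force: [-0.2, -0.8, -3.2]
opening: 0.499
finger_force: 20.0
```

Run:
```python
from h import *
go([.5516,.1195,.0525],.13)
```

```text
t 4.55 pos [0.5529 0.1213 0.0597] yaw 0.1292 F [-0.2 -0.8 -3.2] open 0.499 xyz [-0.0016  0.0017  0.0072] rot [ 0.0001 -0.0007 -0.0008]
```

>>> carry_out(
  plan=[
    {"rot": [0,0,0],"xyz": [-0.001,0.0015,0.003],"grip": 255},
    {"rot": [0,0,0],"xyz": [-0.001,0.0015,0.005],"grip": 255},
    {"rot": [0,0,0],"xyz": [-0.001,0.0015,0.007],"grip": 255},
    {"rot": [0,0,0],"xyz": [-0.001,0.0015,0.007],"grip": 255},
    {"rot": [0,0,0],"xyz": [-0.001,0.0015,0.007],"grip": 255},
  ],
)

```text
clock: 4.97
tool_pos: [0.5518, 0.1201, 0.0524]
eef_rot: [0.998, 0.065, 0.0, 0.0]
contact_force: [0.4, 1.0, -2.6]
opening: 0.499
finger_force: 20.0
```

>>> carry_out(
  plan=[
    {"rot": [0,0,0],"xyz": [0,0,0.0005],"grip": 0},
    {"rot": [0,0,0],"xyz": [0,0,0.0005],"grip": 0},
    {"rot": [0,0,0],"xyz": [0,0,0.0005],"grip": 0},
    {"rot": [0,0,0],"xyz": [0,0,0.0005],"grip": 0},
    {"rot": [0,0,0],"xyz": [0,0,0.0005],"grip": 0},
    {"rot": [0,0,0],"xyz": [0,0,0.0005],"grip": 0},
    {"rot": [0,0,0],"xyz": [0,0,-0.03],"grip": 0},
    {"rot": [0,0,0],"xyz": [0,0,-0.06],"grip": 0},
  ],
)

```text
clock: 5.63
tool_pos: [0.5503, 0.1197, 0.1115]
eef_rot: [0.998, 0.065, -0.002, 0.0]
contact_force: [1.1, 0.5, -0.3]
opening: 0.997
finger_force: 0.0
```

Run:
```python
from h import *
go([.4225,.288,.13],.159)
```

```text
t 5.63 pos [0.5503 0.1197 0.1115] yaw 0.13 F [ 1.1  0.5 -0.3] open 0.997 xyz [-0.105  -0.1834 -0.0181] rot [ 0.0007  0.0043 -0.029 ]
```

>>> carry_out(
  plan=[
    {"rot": [0,0,-0.029],"xyz": [-0.02,-0.02,-0.03],"grip": 0},
    {"rot": [0,0,-0.029],"xyz": [-0.105,-0.183,-0.02],"grip": 0},
    {"rot": [0,0,-0.029],"xyz": [-0.105,-0.183,-0.02],"grip": 0},
    {"rot": [0,0,-0.029],"xyz": [-0.105,-0.183,-0.02],"grip": 0},
    {"rot": [0,0,-0.029],"xyz": [-0.105,-0.183,-0.02],"grip": 0},
    {"rot": [0,0,-0.029],"xyz": [-0.105,-0.183,-0.02],"grip": 0},
    {"rot": [0,0,-0.029],"xyz": [-0.105,-0.183,-0.02],"grip": 0},
    {"rot": [0,0,-0.029],"xyz": [-0.105,-0.183,-0.02],"grip": 0},
  ],
)

```text
clock: 6.3
tool_pos: [0.4233, 0.2888, 0.1323]
eef_rot: [0.997, 0.081, -0.0, 0.0]
contact_force: [-0.7, 0.6, 0.3]
opening: 0.995
finger_force: 0.0
```

Run:
```python
from h import *
a=r.snapshot('top')[:,:,::-1];b=r.snapshot('scene')[:,:,::-1]
f=lambda m,x,y,s,w,h:cv2.resize(m[y:y+h,x:x+w],None,fx=s,fy=s,interpolation=cv2.INTER_CUBIC)
cv2.imwrite('pics/top3.png',a);cv2.imwrite('pics/scene3.png',b)
cv2.imwrite('pics/j3.png',np.hstack([f(a,150,130,4,115,120),f(b,330,200,4,85,120)]))
go([.4225,.288,.011],.159)
```

```text
t 6.4 pos [0.425  0.2864 0.1324] yaw 0.1566 F [ 0.9  0.3 -0.1] open 0.996 xyz [-0.0023 -0.0022  0.1214] rot [ 0.0013 -0.0007 -0.0024]
```

View pics/j3.png

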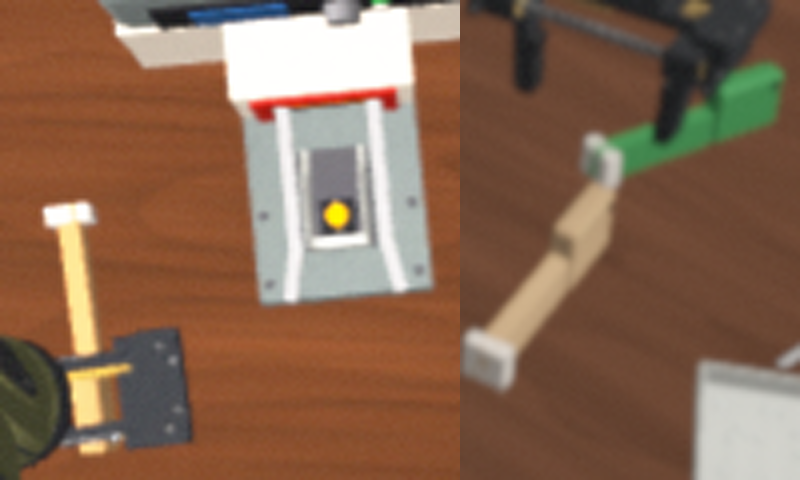

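The jig stands centred between the rails, ring at crop (336,215) and tail at (338,243). The gripper is over the wooden stick's handle. I'll descend and grip it.

>>> carry_out(
  plan=[
    {"rot": [0,0,0],"xyz": [-0.002,-0.002,0.04],"grip": 0},
    {"rot": [0,0,0],"xyz": [-0.002,-0.002,0.08],"grip": 0},
    {"rot": [0,0,0],"xyz": [-0.002,-0.002,0.11],"grip": 0},
    {"rot": [0,0,0],"xyz": [-0.002,-0.002,0.121],"grip": 0},
    {"rot": [0,0,0],"xyz": [-0.002,-0.002,0.121],"grip": 0},
    {"rot": [0,0,0],"xyz": [-0.002,-0.002,0.121],"grip": 255},
    {"rot": [0,0,0],"xyz": [-0.002,-0.002,0.121],"grip": 255},
    {"rot": [0,0,0],"xyz": [-0.002,-0.002,0.121],"grip": 255},
  ],
  squeeze=45,
)

```text
clock: 7.07
tool_pos: [0.423, 0.2899, 0.013]
eef_rot: [0.997, 0.079, 0.001, -0.001]
contact_force: [0.6, -0.4, -0.0]
opening: 0.794
finger_force: 0.0
```

>>> carry_out(
  plan=[
    {"rot": [0,0,0],"xyz": [0,0,0],"grip": 255},
    {"rot": [0,0,0],"xyz": [0,0,0],"grip": 255},
    {"rot": [0,0,0],"xyz": [0,0,0],"grip": 255},
    {"rot": [0,0,0],"xyz": [0,0,0],"grip": 255},
    {"rot": [0,0,0],"xyz": [0,0,0],"grip": 255},
    {"rot": [0,0,0],"xyz": [0,0,0],"grip": 255},
  ],
)

```text
clock: 7.57
tool_pos: [0.4217, 0.2896, 0.0113]
eef_rot: [0.997, 0.079, 0.0, 0.0]
contact_force: [-0.4, 0.1, -0.2]
opening: 0.341
finger_force: 0.0
```

Run:
```python
from h import *
im=cv2.imread("pics/top3.png"); V=im.max(2).astype(float)
# jig tail in image px from crop
t=cast("top",[[150+338/4,130+243/4]],.07)[0]; print("tail",t)
u=np.array([np.cos(.13),np.sin(.13)]); o=np.array([.6309,.1298])
print("tail in laser",(t[:2]-o)@u,(t[:2]-o)@[-u[1],u[0]])
for fx in(-.130,): 
    p=o+(fx-.142)*u; print("tool for front at",fx,p); go([p[0],p[1],.13],.13)
```

```text
tail [0.5371892  0.11746226 0.07      ]
tail in laser -0.09451944995371923 -8.550976836126735e-05
tool for front at -0.13 [0.36119516 0.09453951]
t 7.57 pos [0.4217 0.2896 0.0113] yaw 0.159 F [-0.4  0.1 -0.2] open 0.341 xyz [-0.0906  0.183  -0.1187] rot [ 0.0001 -0.      0.029 ]
```

>>> carry_out(
  plan=[
    {"rot": [0,0,0],"xyz": [0,0,0],"grip": 255},
    {"rot": [0,0,0],"xyz": [0,0,0],"grip": 255},
    {"rot": [0,0,0],"xyz": [0,0,0],"grip": 255},
    {"rot": [0,0,0],"xyz": [0,0,0],"grip": 255},
    {"rot": [0,0,0],"xyz": [0,0,-0.03],"grip": 255},
    {"rot": [0,0,0],"xyz": [0,0,-0.06],"grip": 255},
    {"rot": [0,0,0],"xyz": [0,0,-0.09],"grip": 255},
    {"rot": [0,0,0],"xyz": [0,0,-0.11],"grip": 255},
  ],
)

```text
clock: 8.23
tool_pos: [0.422, 0.2897, 0.1233]
eef_rot: [0.997, 0.079, 0.001, -0.0]
contact_force: [0.6, 0.4, -1.6]
opening: 0.224
finger_force: 45.0
```

Run:
```python
from h import *
u=np.array([np.cos(.13),np.sin(.13)]); o=np.array([.6309,.1298])
p=o-.252*u; go([p[0],p[1],.12],.13)
```

```text
t 8.23 pos [0.422  0.2897 0.1233] yaw 0.1587 F [ 0.6  0.4 -1.6] open 0.224 xyz [-0.0709  0.1837  0.0031] rot [-0.0007 -0.0013  0.0287]
```

>>> carry_out(
  plan=[
    {"rot": [0,0,0.029],"xyz": [-0.03,0.03,0],"grip": 255},
    {"rot": [0,0,0.029],"xyz": [-0.071,0.07,0],"grip": 255},
    {"rot": [0,0,0.029],"xyz": [-0.071,0.11,0],"grip": 255},
    {"rot": [0,0,0.029],"xyz": [-0.071,0.15,0],"grip": 255},
    {"rot": [0,0,0.029],"xyz": [-0.071,0.175,0],"grip": 255},
    {"rot": [0,0,0.029],"xyz": [-0.071,0.184,0],"grip": 255},
    {"rot": [0,0,0.029],"xyz": [-0.071,0.184,0],"grip": 255},
    {"rot": [0,0,0.029],"xyz": [-0.071,0.184,0],"grip": 255},
  ],
)

```text
clock: 8.9
tool_pos: [0.3811, 0.0972, 0.1213]
eef_rot: [0.998, 0.065, 0.0, -0.0]
contact_force: [-0.4, 0.3, -2.3]
opening: 0.218
finger_force: 45.0
```

Run:
```python
from h import *
a=r.snapshot('top')[:,:,::-1]
f=lambda m,x,y,s,w,h:cv2.resize(m[y:y+h,x:x+w],None,fx=s,fy=s,interpolation=cv2.INTER_CUBIC)
b=r.snapshot('scene')[:,:,::-1]
cv2.imwrite('pics/top4.png',a)
cv2.imwrite('pics/j4.png',np.hstack([f(a,190,150,5,80,90),f(b,270,200,5,70,90)]))
u=np.array([np.cos(.13),np.sin(.13)]); o=np.array([.6309,.1298])
p=o-.252*u; go([p[0],p[1],.054],.13)
```

```text
t 9.0 pos [0.381  0.0987 0.1212] yaw 0.1327 F [ 0.3 -0.  -1.9] open 0.224 xyz [-0.0002  0.0016  0.0672] rot [-0.0014 -0.0009  0.0027]
```

View pics/j4.png

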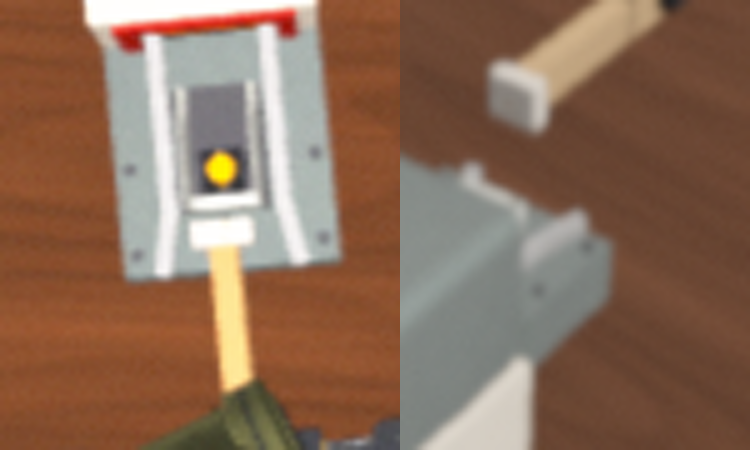

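The foot hangs just behind the jig's tail, front at crop (220,218), in line with it. I'll check the gap numerically.

Run:
```python
from h import *
u=np.array([np.cos(.13),np.sin(.13)]); o=np.array([.6309,.1298])
L=lambda p:((p[:2]-o)@u,(p[:2]-o)@[-u[1],u[0]])
for n,px,z in(("front",(190+221/5-.4,150+218/5-.4),.138),("blade back",(190+238/5-.4,150+385/5-.4),.138),("tail",(190+224/5-.4,150+211/5-.4),.072)): print(n,L(cast("top",[px],z)[0]))
```

```text
front (np.float64(-0.10731984160191728), np.float64(-0.00064958152126585))
blade back (np.float64(-0.1938041922863375), np.float64(-0.0009672457885084463))
tail (np.float64(-0.09754238415268944), np.float64(0.0003764850444674609))
```

>>> carry_out(
  plan=[
    {"rot": [0,0,0],"xyz": [0,0.001,0.03],"grip": 255},
    {"rot": [0,0,0],"xyz": [0,0.001,0.055],"grip": 255},
    {"rot": [0,0,0],"xyz": [0,0.001,0.063],"grip": 255},
    {"rot": [0,0,0],"xyz": [0,0.001,0.067],"grip": 255},
    {"rot": [0,0,0],"xyz": [0,0.001,0.067],"grip": 255},
    {"rot": [0,0,0],"xyz": [0,0.001,0.067],"grip": 255},
  ],
)

```text
clock: 9.5
tool_pos: [0.3924, 0.1005, 0.0646]
eef_rot: [0.998, 0.069, -0.011, 0.001]
contact_force: [0.1, -0.1, -1.7]
opening: 0.22
finger_force: 45.0
```

```bash
cat >> h.py <<'E'
def las():
    u=np.array([np.cos(.13),np.sin(.13)]); o=np.array([.6309,.1298]); s=r.get_state(); d=s['tool_pos'][:2]-o
    print("laser: tool",(d@u).round(4),"front~",(d@u+.1435).round(4),"lat",(d@[-u[1],u[0]]).round(4),"z",s['tool_pos'][2].round(4),"Fx",(s['contact_force'][:2]@u).round(2),"Fy",(s['contact_force'][:2]@[-u[1],u[0]]).round(2),"Fz",s['contact_force'][2].round(1),"mom",s['moment'].round(2))
E
python3 -c "
from h import *
las(); go([.381,.0968,.054],.13)"
```

```text
laser: tool -0.2402 front~ -0.0967 lat 0.0019 z 0.0646 Fx 0.04 Fy -0.15 Fz -1.7 mom [0.   0.04 0.01]
t 9.5 pos [0.3924 0.1005 0.0646] yaw 0.1377 F [ 0.1 -0.1 -1.7] open 0.22 xyz [-0.0116  0.0021  0.0109] rot [0.0008 0.0212 0.0077]
```

The arm's inner reach limit held the lowering about 11 mm forward, with the foot just at the tail. I'll finish lowering while moving slightly ahead and levelling.

>>> carry_out(
  plan=[
    {"rot": [0,0.021,0.007],"xyz": [0.008,0.002,0.003],"grip": 255},
    {"rot": [0,0.021,0.007],"xyz": [0.012,0.002,0.007],"grip": 255},
    {"rot": [0,0.021,0.007],"xyz": [0.015,0.002,0.01],"grip": 255},
    {"rot": [0,0.021,0.007],"xyz": [0.015,0.002,0.01],"grip": 255},
    {"rot": [0,0.021,0.007],"xyz": [0.015,0.002,0.01],"grip": 255},
  ],
)

```text
clock: 9.92
tool_pos: [0.4103, 0.0989, 0.058]
eef_rot: [0.998, 0.061, -0.002, 0.001]
contact_force: [0.4, -0.4, -1.9]
opening: 0.223
finger_force: 45.0
```

```bash
python3 -c "
from h import *
las(); go([.4,.1,.054],.13)"
```

```text
laser: tool -0.2227 front~ -0.0792 lat -0.0021 z 0.058 Fx 0.31 Fy -0.41 Fz -1.9 mom [-0.05  0.07  0.03]
t 9.92 pos [0.4103 0.0989 0.058 ] yaw 0.1224 F [ 0.4 -0.4 -1.9] open 0.223 xyz [-0.0101 -0.0024  0.004 ] rot [ 0.0026  0.0048 -0.0076]
```

>>> carry_out(
  plan=[
    {"rot": [0.002,0.005,-0.0075],"xyz": [0.004,-0.002,0.003],"grip": 255},
    {"rot": [0.002,0.005,-0.0075],"xyz": [0.008,-0.002,0.0035],"grip": 255},
    {"rot": [0.002,0.005,-0.0075],"xyz": [0.012,-0.002,0.0035],"grip": 255},
    {"rot": [0.002,0.005,-0.0075],"xyz": [0.016,-0.002,0.0035],"grip": 255},
    {"rot": [0.002,0.005,-0.0075],"xyz": [0.02,-0.002,0.0035],"grip": 255},
    {"rot": [0.002,0.005,-0.0075],"xyz": [0.024,-0.002,0.0035],"grip": 255},
    {"rot": [0.002,0.005,-0.0075],"xyz": [0.028,-0.002,0.0035],"grip": 255},
    {"rot": [0.002,0.005,-0.0075],"xyz": [0.032,-0.002,0.0035],"grip": 255},
  ],
)

```text
clock: 10.58
tool_pos: [0.4415, 0.1045, 0.0543]
eef_rot: [0.998, 0.065, -0.001, 0.0]
contact_force: [-3.7, -0.6, -0.8]
opening: 0.223
finger_force: 45.0
```

```bash
python3 -c "
from h import *
las(); u=np.array([np.cos(.13),np.sin(.13)]); o=np.array([.6309,.1298]);p=o-.14*u
go([*p,.0545],.13)"
```

```text
laser: tool -0.1911 front~ -0.0476 lat -0.0006 z 0.0543 Fx -3.78 Fy -0.08 Fz -0.8 mom [-0.03  0.68 -0.02]
t 10.58 pos [0.4415 0.1045 0.0543] yaw 0.1306 F [-3.7 -0.6 -0.8] open 0.223 xyz [ 0.0511 -0.0005 -0.0002] rot [0.0008 0.0011 0.0006]
```

>>> carry_out(
  plan=[
    {"rot": [0,0,0],"xyz": [0.005,0,0],"grip": 255},
    {"rot": [0,0,0],"xyz": [0.01,0,0],"grip": 255},
    {"rot": [0,0,0],"xyz": [0.015,0,0],"grip": 255},
    {"rot": [0,0,0],"xyz": [0.02,0,0],"grip": 255},
    {"rot": [0,0,0],"xyz": [0.025,0,0],"grip": 255},
    {"rot": [0,0,0],"xyz": [0.03,0,0],"grip": 255},
    {"rot": [0,0,0],"xyz": [0.035,0,0],"grip": 255},
    {"rot": [0,0,0],"xyz": [0.04,0,0],"grip": 255},
  ],
)

```text
clock: 11.25
tool_pos: [0.4807, 0.1094, 0.0542]
eef_rot: [0.998, 0.065, -0.001, 0.001]
contact_force: [-6.2, -1.0, 0.1]
opening: 0.217
finger_force: 45.0
```

```bash
python3 -c "
from h import *
las(); u=np.array([np.cos(.13),np.sin(.13)]); o=np.array([.6309,.1298]);p=o-.1*u
go([*p,.0545],.13)"
```

```text
laser: tool -0.1516 front~ -0.0081 lat -0.0007 z 0.0542 Fx -6.24 Fy -0.18 Fz 0.1 mom [-0.08  1.13  0.06]
t 11.25 pos [0.4807 0.1094 0.0542] yaw 0.1305 F [-6.2 -1.   0.1] open 0.217 xyz [ 0.0516 -0.0007 -0.0004] rot [0.0014 0.0022 0.0005]
```

>>> carry_out(
  plan=[
    {"rot": [0,0,0],"xyz": [0.005,0,0],"grip": 255},
    {"rot": [0,0,0],"xyz": [0.01,0,0],"grip": 255},
    {"rot": [0,0,0],"xyz": [0.015,0,0],"grip": 255},
    {"rot": [0,0,0],"xyz": [0.02,0,0],"grip": 255},
    {"rot": [0,0,0],"xyz": [0.025,0,0],"grip": 255},
    {"rot": [0,0,0],"xyz": [0.03,0,0],"grip": 255},
    {"rot": [0,0,0],"xyz": [0.035,0,0],"grip": 255},
    {"rot": [0,0,0],"xyz": [0.04,0,0],"grip": 255},
  ],
)

```text
clock: 11.92
tool_pos: [0.52, 0.1145, 0.0542]
eef_rot: [0.998, 0.065, -0.001, 0.001]
contact_force: [-5.9, -0.6, 0.5]
opening: 0.22
finger_force: 45.0
```

```bash
python3 -c "
from h import *
las(); u=np.array([np.cos(.13),np.sin(.13)]); o=np.array([.6309,.1298]);p=o-.1*u
go([*p,.0545],.13)"
```

```text
laser: tool -0.112 front~ 0.0315 lat -0.0008 z 0.0542 Fx -5.89 Fy 0.2 Fz 0.5 mom [-0.09  1.13  0.01]
t 11.92 pos [0.52   0.1145 0.0542] yaw 0.1303 F [-5.9 -0.6  0.5] open 0.22 xyz [ 0.012  -0.0008 -0.0004] rot [0.0017 0.003  0.0003]
```

>>> carry_out(
  plan=[
    {"rot": [0,0,0],"xyz": [0.002,0,0],"grip": 255},
    {"rot": [0,0,0],"xyz": [0.004,0,0],"grip": 255},
    {"rot": [0,0,0],"xyz": [0.006,0,0],"grip": 255},
    {"rot": [0,0,0],"xyz": [0.0075,0,0],"grip": 255},
    {"rot": [0,0,0],"xyz": [0.009,0,0],"grip": 255},
    {"rot": [0,0,0],"xyz": [0.01,0,0],"grip": 255},
    {"rot": [0,0,0],"xyz": [0.011,0,0],"grip": 255},
    {"rot": [0,0,0],"xyz": [0.012,0,0],"grip": 255},
  ],
  squeeze=25,
)

```text
clock: 12.58
tool_pos: [0.5318, 0.116, 0.0541]
eef_rot: [0.998, 0.065, -0.001, 0.001]
contact_force: [-6.1, -0.3, 0.7]
opening: 0.222
finger_force: 25.0
```

>>> carry_out(
  plan=[
    {"rot": [0,0,0],"xyz": [0.0005,0,0],"grip": 255},
    {"rot": [0,0,0],"xyz": [0.001,0,0],"grip": 255},
    {"rot": [0,0,0],"xyz": [0.0015,0,0],"grip": 255},
    {"rot": [0,0,0],"xyz": [0.002,0,0],"grip": 255},
  ],
)

```text
clock: 12.92
tool_pos: [0.5338, 0.1163, 0.0541]
eef_rot: [0.998, 0.065, -0.001, 0.001]
contact_force: [-6.0, -0.6, 0.8]
opening: 0.227
finger_force: 25.0
```

```bash
python3 -c "
from h import *
las()"
```

```text
laser: tool -0.0981 front~ 0.0454 lat -0.0008 z 0.0541 Fx -6.0 Fy 0.17 Fz 0.8 mom [-0.1   1.12  0.06]
```

>>> carry_out(
  plan=[
    {"rot": [0,0,0],"xyz": [0.0005,0,0],"grip": 255},
    {"rot": [0,0,0],"xyz": [0.001,0,0],"grip": 255},
    {"rot": [0,0,0],"xyz": [0.0015,0,0],"grip": 255},
    {"rot": [0,0,0],"xyz": [0.0015,0,0],"grip": 255},
  ],
)

```text
clock: 13.25
tool_pos: [0.5354, 0.1165, 0.0542]
eef_rot: [0.998, 0.065, -0.001, 0.001]
contact_force: [-5.5, 0.7, 1.0]
opening: 0.224
finger_force: 25.0
```

>>> carry_out(
  plan=[
    {"rot": [0,0,0],"xyz": [0.0005,0,0],"grip": 255},
    {"rot": [0,0,0],"xyz": [0.001,0,0],"grip": 255},
    {"rot": [0,0,0],"xyz": [0.0015,0,0],"grip": 255},
  ],
)

```text
clock: 13.5
tool_pos: [0.5367, 0.1167, 0.0542]
eef_rot: [0.998, 0.065, -0.001, 0.001]
contact_force: [-6.0, -0.6, 1.0]
opening: 0.222
finger_force: 25.0
```

>>> carry_out(
  plan=[
    {"rot": [0,0,0],"xyz": [0.0005,0,0],"grip": 255},
    {"rot": [0,0,0],"xyz": [0.001,0,0],"grip": 255},
    {"rot": [0,0,0],"xyz": [0.0015,0,0],"grip": 255},
  ],
)

```text
clock: 13.75
tool_pos: [0.5383, 0.1169, 0.0541]
eef_rot: [0.998, 0.065, -0.001, 0.001]
contact_force: [-6.0, -1.5, -0.0]
opening: 0.228
finger_force: 25.0
```

>>> carry_out(
  plan=[
    {"rot": [0,0,0],"xyz": [0.0005,0,0],"grip": 255},
    {"rot": [0,0,0],"xyz": [0.001,0,0],"grip": 255},
    {"rot": [0,0,0],"xyz": [0.0015,0,0],"grip": 255},
    {"rot": [0,0,0],"xyz": [0.002,0,0],"grip": 255},
  ],
)

```text
clock: 14.08
tool_pos: [0.5408, 0.1173, 0.0541]
eef_rot: [0.998, 0.065, -0.001, 0.001]
contact_force: [-4.4, -1.5, -1.2]
opening: 0.226
finger_force: 25.0
```

>>> carry_out(
  plan=[
    {"rot": [0,0,0],"xyz": [0.0005,0,0],"grip": 255},
    {"rot": [0,0,0],"xyz": [0.001,0,0],"grip": 255},
    {"rot": [0,0,0],"xyz": [0.0015,0,0],"grip": 255},
    {"rot": [0,0,0],"xyz": [0.002,0,0],"grip": 255},
  ],
)

```text
clock: 14.42
tool_pos: [0.5429, 0.1178, 0.0542]
eef_rot: [0.998, 0.065, -0.0, 0.001]
contact_force: [-4.7, -1.0, -2.6]
opening: 0.223
finger_force: 25.0
```

>>> carry_out(
  plan=[
    {"rot": [0,0,0],"xyz": [0.0005,0,0],"grip": 255},
    {"rot": [0,0,0],"xyz": [0.001,0,0],"grip": 255},
    {"rot": [0,0,0],"xyz": [0.0015,0,0],"grip": 255},
    {"rot": [0,0,0],"xyz": [0.002,0,0],"grip": 255},
  ],
)

```text
clock: 14.75
tool_pos: [0.545, 0.1182, 0.0543]
eef_rot: [0.998, 0.065, -0.0, 0.0]
contact_force: [-4.5, -1.1, -1.5]
opening: 0.221
finger_force: 25.0
```

>>> carry_out(
  plan=[
    {"rot": [0,0,0],"xyz": [0.0005,0,0],"grip": 255},
    {"rot": [0,0,0],"xyz": [0.001,0,0],"grip": 255},
    {"rot": [0,0,0],"xyz": [0.0015,0,0],"grip": 255},
    {"rot": [0,0,0],"xyz": [0.002,0,0],"grip": 255},
  ],
)

```text
clock: 15.08
tool_pos: [0.5469, 0.1185, 0.0543]
eef_rot: [0.998, 0.065, -0.0, 0.0]
contact_force: [-3.4, -0.9, -2.0]
opening: 0.225
finger_force: 25.0
```

>>> carry_out(
  plan=[
    {"rot": [0,0,0],"xyz": [0.0005,0,0],"grip": 255},
    {"rot": [0,0,0],"xyz": [0.001,0,0],"grip": 255},
    {"rot": [0,0,0],"xyz": [0.0015,0,0],"grip": 255},
    {"rot": [0,0,0],"xyz": [0.002,0,0],"grip": 255},
  ],
)

```text
clock: 15.42
tool_pos: [0.5489, 0.1187, 0.0543]
eef_rot: [0.998, 0.065, -0.0, 0.0]
contact_force: [-4.5, -0.7, -2.0]
opening: 0.225
finger_force: 25.0
```

>>> carry_out(
  plan=[
    {"rot": [0,0,0],"xyz": [0.0005,0,0],"grip": 255},
    {"rot": [0,0,0],"xyz": [0.001,0,0],"grip": 255},
    {"rot": [0,0,0],"xyz": [0.0015,0,0],"grip": 255},
    {"rot": [0,0,0],"xyz": [0.002,0,0],"grip": 255},
  ],
)

```text
clock: 15.75
tool_pos: [0.5509, 0.119, 0.0543]
eef_rot: [0.998, 0.065, -0.0, 0.0]
contact_force: [-4.1, 0.1, -2.1]
opening: 0.224
finger_force: 25.0
```

>>> carry_out(
  plan=[
    {"rot": [0,0,0],"xyz": [0.0005,0,0],"grip": 255},
    {"rot": [0,0,0],"xyz": [0.001,0,0],"grip": 255},
    {"rot": [0,0,0],"xyz": [0.0015,0,0],"grip": 255},
    {"rot": [0,0,0],"xyz": [0.002,0,0],"grip": 255},
  ],
)

```text
clock: 16.08
tool_pos: [0.5529, 0.1192, 0.0543]
eef_rot: [0.998, 0.065, -0.0, 0.0]
contact_force: [-4.7, 0.6, -2.9]
opening: 0.223
finger_force: 25.0
```

>>> carry_out(
  plan=[
    {"rot": [0,0,0],"xyz": [0.0005,0,0],"grip": 255},
    {"rot": [0,0,0],"xyz": [0.001,0,0],"grip": 255},
    {"rot": [0,0,0],"xyz": [0.0015,0,0],"grip": 255},
    {"rot": [0,0,0],"xyz": [0.002,0,0],"grip": 255},
  ],
)

```text
clock: 16.42
tool_pos: [0.5548, 0.1195, 0.0542]
eef_rot: [0.998, 0.065, -0.0, 0.0]
contact_force: [-3.1, -0.0, -1.8]
opening: 0.227
finger_force: 25.0
```

>>> carry_out(
  plan=[
    {"rot": [0,0,0],"xyz": [0.0005,0,0],"grip": 255},
    {"rot": [0,0,0],"xyz": [0.001,0,0],"grip": 255},
    {"rot": [0,0,0],"xyz": [0.0015,0,0],"grip": 255},
    {"rot": [0,0,0],"xyz": [0.002,0,0],"grip": 255},
  ],
)

```text
clock: 16.75
tool_pos: [0.5569, 0.1197, 0.0542]
eef_rot: [0.998, 0.065, -0.0, 0.0]
contact_force: [-4.7, -0.6, -2.3]
opening: 0.226
finger_force: 25.0
```

>>> carry_out(
  plan=[
    {"rot": [0,0,0],"xyz": [0.0005,0,0],"grip": 255},
    {"rot": [0,0,0],"xyz": [0.001,0,0],"grip": 255},
    {"rot": [0,0,0],"xyz": [0.0015,0,0],"grip": 255},
    {"rot": [0,0,0],"xyz": [0.002,0,0],"grip": 255},
  ],
)

```text
clock: 17.08
tool_pos: [0.5588, 0.12, 0.0542]
eef_rot: [0.998, 0.065, -0.0, 0.0]
contact_force: [-4.1, -1.1, -2.5]
opening: 0.226
finger_force: 25.0
```

>>> carry_out(
  plan=[
    {"rot": [0,0,0],"xyz": [0.0005,0,0],"grip": 255},
    {"rot": [0,0,0],"xyz": [0.001,0,0],"grip": 255},
    {"rot": [0,0,0],"xyz": [0.0015,0,0],"grip": 255},
    {"rot": [0,0,0],"xyz": [0.002,0,0],"grip": 255},
  ],
)

```text
clock: 17.42
tool_pos: [0.5608, 0.1203, 0.0543]
eef_rot: [0.998, 0.065, -0.0, 0.0]
contact_force: [-3.9, -1.0, -2.0]
opening: 0.224
finger_force: 25.0
```

>>> carry_out(
  plan=[
    {"rot": [0,0,0],"xyz": [0.0005,0,0],"grip": 255},
    {"rot": [0,0,0],"xyz": [0.001,0,0],"grip": 255},
    {"rot": [0,0,0],"xyz": [0.0015,0,0],"grip": 255},
    {"rot": [0,0,0],"xyz": [0.002,0,0],"grip": 255},
  ],
)

```text
clock: 17.75
tool_pos: [0.5628, 0.1205, 0.0542]
eef_rot: [0.998, 0.065, -0.0, 0.0]
contact_force: [-4.1, -0.1, -2.9]
opening: 0.226
finger_force: 25.0
```

>>> carry_out(
  plan=[
    {"rot": [0,0,0],"xyz": [0.0005,0,0],"grip": 255},
    {"rot": [0,0,0],"xyz": [0.001,0,0],"grip": 255},
    {"rot": [0,0,0],"xyz": [0.0015,0,0],"grip": 255},
    {"rot": [0,0,0],"xyz": [0.002,0,0],"grip": 255},
  ],
)

```text
clock: 18.08
tool_pos: [0.5648, 0.1208, 0.0542]
eef_rot: [0.998, 0.065, -0.0, 0.0]
contact_force: [-3.8, -0.5, -1.6]
opening: 0.225
finger_force: 25.0
```

>>> carry_out(
  plan=[
    {"rot": [0,0,0],"xyz": [0.0005,0,0],"grip": 255},
    {"rot": [0,0,0],"xyz": [0.001,0,0],"grip": 255},
    {"rot": [0,0,0],"xyz": [0.0015,0,0],"grip": 255},
    {"rot": [0,0,0],"xyz": [0.002,0,0],"grip": 255},
  ],
)

```text
clock: 18.42
tool_pos: [0.5668, 0.121, 0.0542]
eef_rot: [0.998, 0.065, -0.0, 0.0]
contact_force: [-3.6, -0.7, -2.1]
opening: 0.221
finger_force: 25.0
```

>>> carry_out(
  plan=[
    {"rot": [0,0,0],"xyz": [0.0005,0,0],"grip": 255},
    {"rot": [0,0,0],"xyz": [0.001,0,0],"grip": 255},
    {"rot": [0,0,0],"xyz": [0.0015,0,0],"grip": 255},
    {"rot": [0,0,0],"xyz": [0.002,0,0],"grip": 255},
  ],
)

```text
clock: 18.75
tool_pos: [0.5673, 0.121, 0.054]
eef_rot: [0.998, 0.066, -0.002, 0.001]
contact_force: [-7.8, -0.2, -0.3]
opening: 0.224
finger_force: 25.0
```

The force jumped and the advance stalled, so this is the stop. I'll confirm with a small extra press.

>>> carry_out(
  plan=[
    {"rot": [0,0,0],"xyz": [0.0004,0,0],"grip": 255},
    {"rot": [0,0,0],"xyz": [0.0008,0,0],"grip": 255},
    {"rot": [0,0,0],"xyz": [0.0008,0,0],"grip": 255},
    {"rot": [0,0,0],"xyz": [0.0008,0,0],"grip": 255},
  ],
)

```text
clock: 19.08
tool_pos: [0.5673, 0.121, 0.0539]
eef_rot: [0.998, 0.066, -0.002, 0.001]
contact_force: [-8.4, -1.5, -0.5]
opening: 0.224
finger_force: 25.0
```

```bash
python3 -c "
from h import *
las()"
```

```text
laser: tool -0.0642 front~ 0.0793 lat -0.0005 z 0.0539 Fx -8.47 Fy -0.39 Fz -0.5 mom [-0.14  1.65  0.02]
```

The stop is confirmed: no further advance and the force rose to about 8.5 N. Now I'll draw the stick straight back.

>>> carry_out(
  plan=[
    {"rot": [0,0,0],"xyz": [-0.003,0,0],"grip": 255},
    {"rot": [0,0,0],"xyz": [-0.01,0,0],"grip": 255},
    {"rot": [0,0,0],"xyz": [-0.02,0,0],"grip": 255},
    {"rot": [0,0,0],"xyz": [-0.03,0,0],"grip": 255},
    {"rot": [0,0,0],"xyz": [-0.04,0,0],"grip": 255},
    {"rot": [0,0,0],"xyz": [-0.05,0,0],"grip": 255},
    {"rot": [0,0,0],"xyz": [-0.06,0,0],"grip": 255},
    {"rot": [0,0,0],"xyz": [-0.065,0,0],"grip": 255},
  ],
  squeeze=40,
)

```text
clock: 19.75
tool_pos: [0.5052, 0.1134, 0.0549]
eef_rot: [0.998, 0.066, 0.001, -0.0]
contact_force: [-0.5, -0.3, -1.3]
opening: 0.222
finger_force: 40.0
```

```bash
python3 -c "
from h import *
las(); u=np.array([np.cos(.13),np.sin(.13)]); o=np.array([.6309,.1298]);p=o-.19*u
go([*p,.0545],.13)"
```

```text
laser: tool -0.1268 front~ 0.0167 lat 0.0 z 0.0549 Fx -0.51 Fy -0.24 Fz -1.3 mom [-0.    0.13  0.01]
t 19.75 pos [0.5052 0.1134 0.0549] yaw 0.1313 F [-0.5 -0.3 -1.3] open 0.222 xyz [-0.0632 -0.0001  0.0003] rot [ 0.0001 -0.0014  0.0013]
```

>>> carry_out(
  plan=[
    {"rot": [0,0,0],"xyz": [-0.01,0,0],"grip": 255},
    {"rot": [0,0,0],"xyz": [-0.02,0,0],"grip": 255},
    {"rot": [0,0,0],"xyz": [-0.035,0,0],"grip": 255},
    {"rot": [0,0,0],"xyz": [-0.05,0,0],"grip": 255},
    {"rot": [0,0,0],"xyz": [-0.065,0,0],"grip": 255},
    {"rot": [0,0,0],"xyz": [-0.068,0,-0.03],"grip": 255},
    {"rot": [0,0,0],"xyz": [-0.068,0,-0.06],"grip": 255},
    {"rot": [0,0,0],"xyz": [-0.068,0,-0.075],"grip": 255},
  ],
)

```text
clock: 20.42
tool_pos: [0.4392, 0.1052, 0.1321]
eef_rot: [0.998, 0.066, 0.002, -0.0]
contact_force: [0.2, -0.6, -1.7]
opening: 0.224
finger_force: 40.0
```

```bash
python3 -c "
from h import *
las(); go([.4217,.2885,.125],.159)"
```

```text
laser: tool -0.1932 front~ -0.0497 lat 0.0005 z 0.1321 Fx 0.09 Fy -0.58 Fz -1.7 mom [ 0.02  0.04 -0.03]
t 20.42 pos [0.4392 0.1052 0.1321] yaw 0.1319 F [ 0.2 -0.6 -1.7] open 0.224 xyz [ 0.0067 -0.184   0.0072] rot [-0.0002 -0.0043 -0.0271]
```

>>> carry_out(
  plan=[
    {"rot": [0,-0.004,-0.027],"xyz": [0,-0.03,0],"grip": 255},
    {"rot": [0,-0.004,-0.027],"xyz": [0,-0.07,0],"grip": 255},
    {"rot": [0,-0.004,-0.027],"xyz": [0.003,-0.11,0],"grip": 255},
    {"rot": [0,-0.004,-0.027],"xyz": [0.007,-0.15,0],"grip": 255},
    {"rot": [0,-0.004,-0.027],"xyz": [0.007,-0.175,0.005],"grip": 255},
    {"rot": [0,-0.004,-0.027],"xyz": [0.007,-0.184,0.007],"grip": 255},
    {"rot": [0,-0.004,-0.027],"xyz": [0.007,-0.184,0.007],"grip": 255},
    {"rot": [0,-0.004,-0.027],"xyz": [0.007,-0.184,0.007],"grip": 255},
  ],
)

```text
clock: 21.08
tool_pos: [0.421, 0.2867, 0.1222]
eef_rot: [0.997, 0.079, -0.002, 0.001]
contact_force: [0.8, -1.1, -1.2]
opening: 0.222
finger_force: 40.0
```

```bash
python3 -c "
from h import *
go([.4217,.2885,.0115],.159)"
```

```text
t 21.08 pos [0.421  0.2867 0.1222] yaw 0.1578 F [ 0.8 -1.1 -1.2] open 0.222 xyz [ 0.0014 -0.0019  0.1107] rot [ 0.0019  0.0041 -0.0012]
```

>>> carry_out(
  plan=[
    {"rot": [0,0.003,0],"xyz": [0,0,0.04],"grip": 255},
    {"rot": [0,0.003,0],"xyz": [0,0,0.075],"grip": 255},
    {"rot": [0,0.003,0],"xyz": [0,0,0.095],"grip": 255},
    {"rot": [0,0.003,0],"xyz": [0,0,0.105],"grip": 255},
    {"rot": [0,0.003,0],"xyz": [0,0,0.108],"grip": 255},
    {"rot": [0,0.003,0],"xyz": [0,0,0.109],"grip": 255},
    {"rot": [0,0.003,0],"xyz": [0,0,0.11],"grip": 255},
    {"rot": [0,0.003,0],"xyz": [0,0,0.11],"grip": 255},
  ],
)

```text
clock: 21.75
tool_pos: [0.4211, 0.2869, 0.0134]
eef_rot: [0.997, 0.078, 0.0, 0.0]
contact_force: [0.2, -2.6, 1.6]
opening: 0.227
finger_force: 40.0
```

>>> carry_out(
  plan=[
    {"rot": [0,0,0],"xyz": [0,0,0],"grip": 100},
    {"rot": [0,0,0],"xyz": [0,0,0],"grip": 0},
    {"rot": [0,0,0],"xyz": [0,0,0],"grip": 0},
    {"rot": [0,0,0],"xyz": [0,0,0],"grip": 0},
    {"rot": [0,0,0],"xyz": [0,0,0],"grip": 0},
    {"rot": [0,0,0],"xyz": [0,0,0],"grip": 0},
    {"rot": [0,0,0],"xyz": [0,0,0],"grip": 0},
    {"rot": [0,0,0],"xyz": [0,0,0],"grip": 0},
  ],
)

```text
clock: 22.42
tool_pos: [0.42, 0.2873, 0.0121]
eef_rot: [0.997, 0.079, -0.001, 0.0]
contact_force: [0.2, 0.5, -0.3]
opening: 0.801
finger_force: 0.0
```

>>> carry_out(
  plan=[
    {"rot": [0,0,0],"xyz": [0,0,-0.02],"grip": 0},
    {"rot": [0,0,0],"xyz": [0,0,-0.06],"grip": 0},
    {"rot": [0,0,0],"xyz": [0,0,-0.1],"grip": 0},
    {"rot": [0,0,0],"xyz": [0,0,-0.14],"grip": 0},
    {"rot": [0,0,0],"xyz": [0,0,-0.18],"grip": 0},
    {"rot": [0,0,0],"xyz": [0,0,-0.2],"grip": 0},
    {"rot": [0,0,0],"xyz": [0,0,-0.2],"grip": 0},
    {"rot": [0,0,0],"xyz": [0,0,-0.2],"grip": 0},
  ],
)

```text
clock: 23.08
tool_pos: [0.4209, 0.2876, 0.213]
eef_rot: [0.997, 0.079, 0.0, -0.0]
contact_force: [-0.8, -0.7, -0.9]
opening: 1.0
finger_force: 0.0
```

Run:
```python
from h import *
a=r.snapshot('top')[:,:,::-1];b=r.snapshot('scene')[:,:,::-1]
f=lambda m,x,y,s,w,h:cv2.resize(m[y:y+h,x:x+w],None,fx=s,fy=s,interpolation=cv2.INTER_CUBIC)
cv2.imwrite('pics/j5.png',np.hstack([f(a,140,100,3,160,180),f(b,300,180,3,100,180)]))
las()
```

```text
laser: tool -0.189 front~ -0.0455 lat 0.1829 z 0.211 Fx 0.61 Fy 0.59 Fz -0.5 mom [ 0.04  0.04 -0.02]
```

View pics/j5.png

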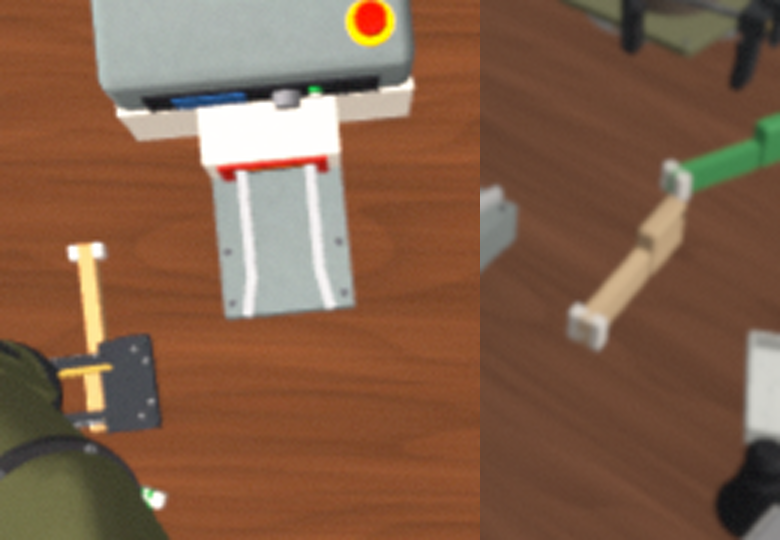

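The deck at crop (285,240) is empty and the port looks as it did at the start. The stick stands on the bench with its foot at (87,251), and the gripper is clear above it. I'll hand the job in.

```bash
python3 -c "
from plant import r
print(r.finish_job())"
```

```text
the job is handed in; nothing more can be done
None
```

The jig with the gold ring was pushed through the flap until it stopped against the depth stop, with about 8.5 N measured at the wrist. The stick is back on the bench and the job was handed in at about 23 s. The flap looked shut from above, but the jig is out of sight inside, so "home" rests on the force rise and the stalled advance.

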